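# Hang the round rivet tin on the hook stand

### The job

Clear the leather bench: pick up the round rivet tin and hang it by its handle on the hook of the stand, so that it hangs there upright and at rest. Leave the square tin standing where it is.

Things in the scene. Friction and masses are not known exactly. Their poses are not given: they have to be found in the camera images.
- round_tin: Loose round open steel tin (0.14-0.28 kg, brass rivets inside) with a rigid upright strap handle over it; on either side of the bench. Tin 62 mm across at the foot, 70 at the rim, 60 high; handle top at 122 mm. Origin: centre of the underside, z up; the handle lies in its y-z plane. Can be gripped from above with a finger outside each handle leg (closing along y), which leaves the window free.
- round_tin_handle (a point): Middle of the underside of the round tin's handle bar, 118 mm above the tin's origin, axes as the tin's. Handle: steel strap 14 mm wide (x), 4 mm thick; two legs lean in from the rim to z = 68 mm, then rise upright, 58 mm over their outsides, 50 mm inside; the level top bar spans z = 118 to 122. Window under the bar: 50 mm wide, 58 mm high above the rim.
- square_tin: Loose square open steel tin, 70 x 70 x 60 mm, with the same strap handle (top at 122 mm), on the other side of the bench from the round one. Not to be hung. Origin: centre of the underside, z up.
- hook_stand: Fixed stand: wooden base, 16 mm round steel post 200 mm high, one hook. Origin: post's axis at bench level, z up. Hook arm: level strap 16 mm wide from the post along -x (roughly to the robot), top face z = 200 mm, underside 194; lip at its end, x = -115 to -120, up to z = 214. Best place for the bar: x = -65, y = 0. The handle passes over the lip from the arm's end, then is lowered onto the arm.

How it is judged:
By the outcome, as a careful person would: the job done as asked, in the order asked, and still so for the second after the job is handed in, with the robot touching nothing.
It also fails if it takes over 35 s, if anything falls off the work surface, if the arm or the gripper's body presses on something with over 40 N, if the wrist force passes 120 N, or if a joint passes its speed limit or range.

### The arm

A 7-joint arm with a two-finger parallel gripper is mounted at the origin on the work surface. World frame = base frame: x ahead of the robot, y to its left, z up, the work surface at z = 0. Lengths are in m, angles in degrees, forces in N, time in s.
With the tool pointing down it reaches from about 0.425 to 0.875 m from the base axis. Payload 4.7 kg.
Tool frame: the origin (TCP) lies at the very end of the fingers, on their centre line; the grasp point (between the pads) lies env.hold_point_z behind it (env.hold_point_z is the distance from the TCP to the grasp point, in m); z points along the fingers, y is the line along which they close (so a half turn about z gives the same grasp; the last joint's range is limited). The gripper opens to 87 mm and grips with 3 to 60 N. Pads are 19 mm wide; open, the fingers measure 117 mm over their backs; the gripper's body (75 mm by 190 mm) begins 51 mm behind the grasp point.
Start: joints at [-75.567, 18.392, -4.016, 83.108, 1.295, 78.541, -3.26], TCP at [0.153, 0.632, 0.223] pointing down, gripper open.
Joint ranges: [-163.93, 163.93], [-17.29, 119.83], [-79.2, 71.16], [3.27, 140.29], [-89.18, 269.18], [5.43, 117.66], [-154.24, 154.24]. Speed limits (degrees/s): [147.25, 147.25, 180, 180, 180, 180, 180].

### API

Orientations are given as [roll, pitch, yaw] about the fixed x, y, z axes, in that order (R = Rz(yaw) Ry(pitch) Rx(roll)).
In Python, from cell import env gives the robot as it stands.
- The arm moves only by the shell command python3 -m jog 'ROWS' [FORCE]. ROWS is JSON, a list of rows, each an object with "dp": the shift along the tool's x, y, z in cm, a list of three; "twist": the turn about the tool's z in degrees; "fingers": the opening, from 0 (shut) to 1 (fully open). A call has 1 to 8 rows; each row is the pose to reach, as a shift and turn from the pose commanded when the call began, along the tool's axes at that moment; what a row does not reach only later rows make up. A row lasts 1/8 s, in which the tool goes at most 62.5 mm and 10.7 degrees, less where a joint would pass 70% of its speed; a pose out of reach is approached as far as the arm can. A call with a gripper value outside its range is refused whole. The fingers move at their own pace and stop on an object; FORCE is the grip in N (left out, the last holds). Time passes only in rows, so rows that repeat a pose let the fingers close. It gives the time, the measured TCP pose, the force, the opening and the grip force at its end, in the units of the state.
- env.get_obs(): the state, without advancing time (a new reading comes with each control period).
- env.read_camera(name): name is "side" or "top"; returns a dict with "pixels" (384x512x3 uint8, blue, green, red), "depth" (384x512 float32, m along the optical axis (not along the pixel's ray), 0 where there is no reading), "fx", "fy", "cx", "cy" (pixels), "k1" (the pictures are not rectified: a ray, as slopes to the right and down, at radius r is drawn at 1 + k1 r^2 times it, then the intrinsics apply), "rvec" (rotation vector, rad) and "tvec" (3), from world to camera coordinates, as OpenCV has them. Camera axes: x right, y down, z forward; pixel columns grow to the right and rows downward; lengths in m; the calibration is good to about 2 mm. A picture is of the moment at which its call begins.
- env.sign_off(): hands the job in; it is judged then, once.
The state is a dict: "time_s": time; "qpos": joint angles; "joint_velocities": joint speeds; "effort": joint torques, N m; "tool_pos": TCP position; "tool_rot": TCP orientation; "force": force on the tool from outside, world axes, zero at the start; "wrist_torque": the same for the moment, N m; "grip_width": finger opening in m; "grasp_force": force on a finger pad.
Only numpy, scipy, OpenCV 4.12 (cv2) and the standard library are available. Lean on these libraries where they do the work, as an engineer would, in place of code of your own. Each camera call takes 0.05 s, during which the arm holds its last target. There are 200 camera calls.

## Working session

There is one attempt and no reset: what is moved stays moved. The work goes in short steps, Python scripts to look and compute and a shell command to move; the robot and the scene stay as the last step left them, time stands still between calls to the robot, and variables do not carry over. Pictures are saved under pics/ and viewed, at most 10 in all, crops included, and the job is handed in when it is done.

```bash
mkdir -p pics
cat > h.py <<'E'
import numpy as np, cv2
from cell import env
def cloud(c):
    d=c["depth"];v,u=np.mgrid[:d.shape[0],:d.shape[1]]
    K=np.array([[c["fx"],0,c["cx"]],[0,c["fy"],c["cy"]],[0,0,1]])
    p=cv2.undistortPoints(np.stack([u,v],-1).reshape(-1,1,2).astype(float),K,np.array([c["k1"],0,0,0.])).reshape(d.shape+(2,))
    P=np.dstack([p*d[...,None],d])
    R=cv2.Rodrigues(np.array(c["rvec"]))[0]
    W=(P-np.array(c["tvec"]).ravel())@R
    W[d==0]=np.nan
    return W
E
python3 - <<'E'
from h import *
for n in("top","side"):
    c=env.read_camera(n); cv2.imwrite(f"pics/{n}0.png",c["pixels"]); W=cloud(c)
    np.savez(f"{n}0.npz",W=W,p=c["pixels"])
    R=cv2.Rodrigues(np.array(c["rvec"]))[0]; print(n,-R.T@np.array(c["tvec"]).ravel(),c["fx"],c["k1"],R[2],np.mean(c["depth"]>0))
print(env.get_obs(),env.hold_point_z)
E
```

```text
top [0.39883239 0.00839926 1.04879314] 470.9881749742262 -0.0019012863741504906 [ 0.17596772  0.01278333 -0.98431293] 0.9962361653645834
side [0.09870735 0.4831289  0.5889113 ] 417.0936510393918 -0.15088809187895041 [ 0.55815434 -0.57101303 -0.6020032 ] 0.9961191813151041
{'time_s': 0.1, 'qpos': array([-75.57067839,  18.43354872,  -4.01603482,  83.16960095,
         1.29588383,  78.54083088,  -3.25971844]), 'joint_velocities': array([-0.03726018, -0.11649322, -0.06120738, -0.12402229,  0.01934307,
        0.04096916, -0.0583151 ]), 'effort': array([-2.48056886e-04, -4.92571199e+01, -4.05862620e-01, -3.13401496e+01,
       -6.42639189e-02,  3.94509814e-02,  6.71712269e-05]), 'tool_pos': array([0.15300779, 0.63121151, 0.22157049]), 'tool_rot': array([-1.79901305e+02,  6.27113872e-03,  1.66381251e+02]), 'force': array([-0.11021865, -0.67335198, -0.44813585]), 'wrist_torque': array([-0.01975098, -0.03242037,  0.00462626]), 'grasp_force': 0.0, 'grip_width': 0.08700370794254564} 0.0187
```

View pics/top0.png

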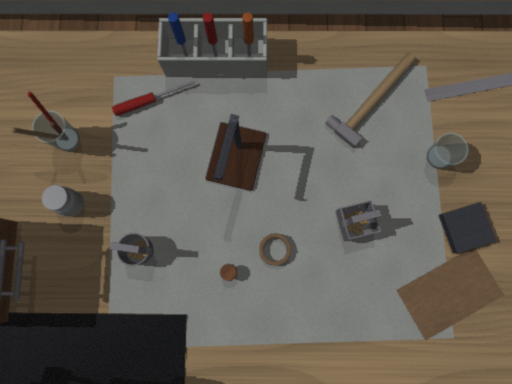

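View pics/side0.png

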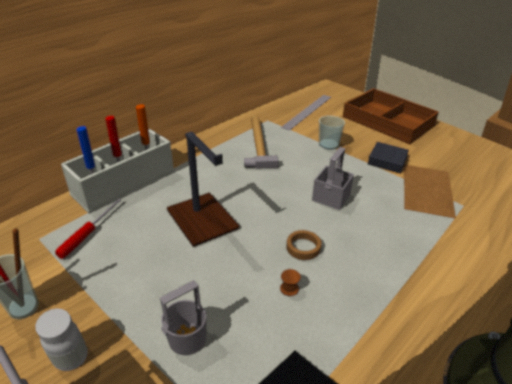

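The top view shows the round tin at about (133,249), with its handle bar around (125,248). The square tin is at (360,220), and the stand is at (237,157) with its hook arm running (235,118)–(222,178). The side view confirms round tin (185,320) and stand arm (190,135)–(220,158). Next I'll measure them from depth.

```bash
cat > m.py <<'E'
from h import *
def fit(Q):
    c=Q.mean(0);w,V=np.linalg.eigh(np.cov((Q-c).T));return np.round(c,4),np.round(np.sqrt(w)*1000,1),V[:,-1]
for n in("top","side"):
    z=np.load(n+"0.npz");W=z["W"]
    rois={"top":dict(tin=(95,165,225,275),hook=(205,250,105,190),sq=(335,390,195,245)),"side":dict(tin=(155,215,275,360),hook=(180,228,125,175),sq=(308,360,145,212))}[n]
    for k,(a,b,c,d) in rois.items():
        P=W[c:d,a:b].reshape(-1,3);P=P[np.isfinite(P).all(1)]
        lo,hi=(.185,.225) if k=="hook" else (.108,.130)
        Q=P[(P[:,2]>lo)&(P[:,2]<hi)]
        if len(Q)<5: print(n,k,len(Q)); continue
        md=np.median(Q,0); Q=Q[np.linalg.norm(Q-md,axis=1)<.08]
        c0,s,v=fit(Q[:,:2]); t=(Q[:,:2]-c0)@v
        print(n,k,len(Q),c0,"std",s,"dir",np.round(np.degrees(np.arctan2(v[1],v[0])),1),"ext",np.round(c0+v*t.min(),4),np.round(c0+v*t.max(),4),"z",np.round(np.percentile(Q[:,2],[5,50,95]),4))
        if k!="hook":
            Q=P[(P[:,2]>.053)&(P[:,2]<.066)];(x,y),r=cv2.minEnclosingCircle(Q[:,:2].astype(np.float32));print("  rim",len(Q),round(x,4),round(y,4),round(r,4))
        else:
            Q=P[(P[:,2]>.206)];print("  lip",len(Q),Q.mean(0) if len(Q) else "", Q[:,2].max() if len(Q) else "")
E
python3 m.py
```

```text
top tin 221 [0.4469 0.2778] std [ 4.1 17.5] dir 82.2 ext [0.4432 0.2506] [0.451  0.3078] z [0.1177 0.1213 0.124 ]
  rim 191 0.4462 0.2788 0.036
top hook 597 [0.6301 0.0761] std [ 4.8 37.6] dir 166.7 ext [0.693  0.0612] [0.5689 0.0906] z [0.1967 0.1996 0.2055]
  lip 29 [0.57114354 0.09005385 0.21295816] 0.21713984459560812
top sq 210 [ 0.5118 -0.1963] std [ 4.  17.3] dir 104.1 ext [ 0.5192 -0.2258] [ 0.5049 -0.1688] z [0.1177 0.121  0.1238]
  rim 224 0.5123 -0.1975 0.0494
side tin 373 [0.4429 0.2802] std [ 4.3 18. ] dir 81.5 ext [0.4385 0.2509] [0.447  0.3078] z [0.1133 0.1209 0.1225]
  rim 395 0.4441 0.2793 0.0362
side hook 433 [0.6187 0.0788] std [ 5.  41.4] dir 166.8 ext [0.6899 0.0621] [0.5646 0.0915] z [0.1937 0.1989 0.2106]
  lip 43 [0.56668331 0.08961133 0.21021533] 0.21341532883536973
side sq 132 [ 0.5058 -0.1922] std [ 4.3 19.9] dir 102.9 ext [ 0.5139 -0.2277] [ 0.5004 -0.1686] z [0.1101 0.1206 0.1226]
  rim 257 0.5086 -0.1971 0.0489
```

Both views agree, and the heights match the given sizes (bar top 0.121, arm 0.199, lip 0.213):
- **Tin:** (0.445, 0.279), bar direction 82°.
- **Hook arm:** direction 166.8°, stand origin ≈ (0.684, 0.063), bar target ≈ (0.621, 0.078).

I'll move above the tin now.

```bash
python3 -m jog '[{"dp":[-4,-3,0],"twist":-1,"fingers":1},{"dp":[-9,-6.7,0],"twist":-2,"fingers":1},{"dp":[-14,-10.4,0],"twist":-3,"fingers":1},{"dp":[-19,-14.1,0],"twist":-4,"fingers":1},{"dp":[-24,-17.9,0],"twist":-5,"fingers":1},{"dp":[-29,-21.6,0],"twist":-5.4,"fingers":1},{"dp":[-33.5,-25,0],"twist":-5.4,"fingers":1},{"dp":[-36.7,-27.3,0],"twist":-5.4,"fingers":1}]' 25
```

```text
time_s: 1.1
tool_pos: [0.447, 0.277, 0.2224]
tool_rot: [-180.0, 0.0, 171.6]
force: [-0.2, 0.3, 0.5]
grip_width: 0.0872
grasp_force: 0.0
```

```bash
python3 -m jog '[{"dp":[0.2,0.2,2],"fingers":1},{"dp":[0.2,0.2,4.5],"fingers":1},{"dp":[0.2,0.2,7],"fingers":1},{"dp":[0.2,0.2,8],"fingers":1},{"dp":[0.2,0.2,8],"fingers":1}]'
python3 - <<'E'
from h import *
print(env.get_obs()["tool_pos"],env.get_obs()["force"])
c=env.read_camera("side");p=c["pixels"];cv2.imwrite("pics/s1.png",cv2.resize(p[200:384,90:290],None,fx=3,fy=3))
E
```

```text
[0.44699997 0.27699871 0.22241912] [-0.18307807  0.30217892  0.46774978]validation failed for argument at $[0]...
```

View pics/s1.png

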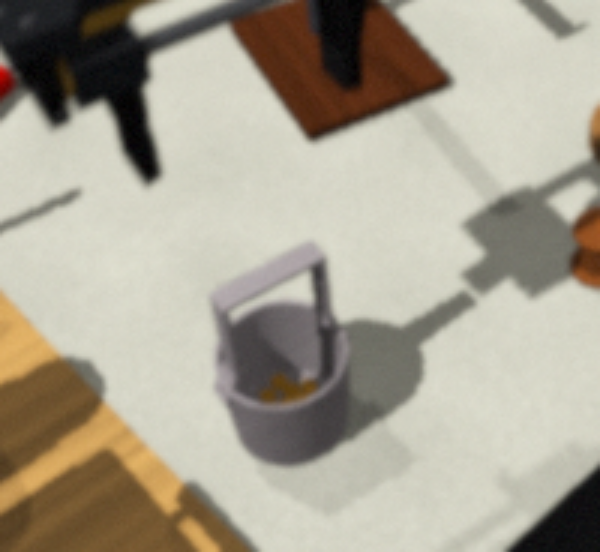

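The call was refused because a row needs "twist". The crop shows the tin undisturbed, with its bar at crop (215,295)–(320,250) and the open fingers above it.

```bash
python3 -m jog '[{"dp":[0.2,0.2,2],"twist":0,"fingers":1},{"dp":[0.2,0.2,4.5],"twist":0,"fingers":1},{"dp":[0.2,0.2,7],"twist":0,"fingers":1},{"dp":[0.2,0.2,8],"twist":0,"fingers":1},{"dp":[0.2,0.2,8],"twist":0,"fingers":1}]'
python3 - <<'E'
from h import *
c=env.read_camera("side");p=c["pixels"];cv2.imwrite("pics/s2.png",cv2.resize(p[200:384,90:290],None,fx=3,fy=3))
E
```

```text
time_s: 1.78
tool_pos: [0.4434, 0.2821, 0.1421]
tool_rot: [-179.9, -0.1, 171.8]
force: [-0.5, -0.4, 0.2]
grip_width: 0.0868
grasp_force: 0.0
```

View pics/s2.png

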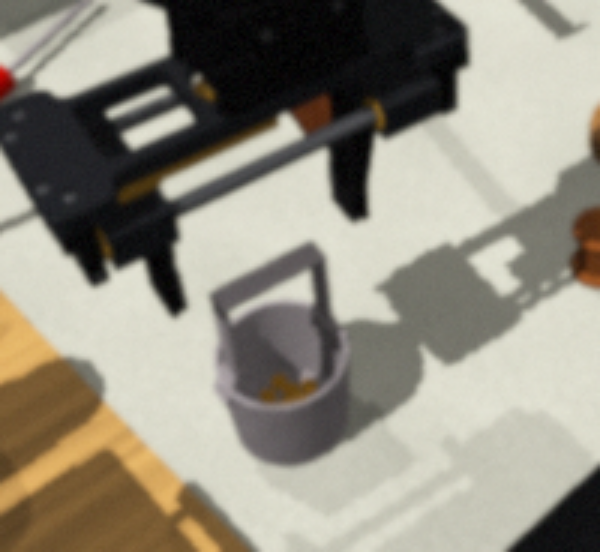

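The fingertips at crop (175,312) and (357,215) straddle the bar, which is centred at (267,271). I'll lower to leg height, then close.

```bash
python3 -m jog '[{"dp":[-0.1,-0.2,2],"twist":0,"fingers":1},{"dp":[-0.1,-0.2,4],"twist":0,"fingers":1},{"dp":[-0.1,-0.2,5.5],"twist":0,"fingers":1},{"dp":[-0.1,-0.2,6.5],"twist":0,"fingers":1},{"dp":[-0.1,-0.2,6.5],"twist":0,"fingers":0.8},{"dp":[-0.1,-0.2,6.5],"twist":0,"fingers":0.5},{"dp":[-0.1,-0.2,6.5],"twist":0,"fingers":0.5},{"dp":[-0.1,-0.2,6.5],"twist":0,"fingers":0.5}]' 25
```

```text
time_s: 2.82
tool_pos: [0.4448, 0.2802, 0.078]
tool_rot: [180.0, 0.0, 171.8]
force: [-0.7, -0.6, 0.5]
grip_width: 0.0576
grasp_force: 24.9
```

Gripped both legs (57.6 mm, 25 N). Next I'll lift straight up and turn to the hook's angle.

```bash
python3 -m jog '[{"dp":[0,0,-1],"twist":0,"fingers":0.5},{"dp":[0,0,-3],"twist":0,"fingers":0.5},{"dp":[0,0,-5.5],"twist":1,"fingers":0.5},{"dp":[0,0,-8],"twist":3,"fingers":0.5},{"dp":[0,0,-10.5],"twist":5,"fingers":0.5},{"dp":[0,0,-12],"twist":5,"fingers":0.5},{"dp":[0,0,-12],"twist":5,"fingers":0.5},{"dp":[0,0,-12],"twist":5,"fingers":0.5}]'
python3 - <<'E'
from h import *
o=env.get_obs();print(o["tool_pos"],o["tool_rot"],o["force"],o["grip_width"])
c=env.read_camera("side");p=c["pixels"];cv2.imwrite("pics/s3.png",cv2.resize(p[100:350,60:310],None,fx=2.4,fy=2.4))
E
```

```text
time_s: 3.82
tool_pos: [0.4439, 0.2797, 0.1965]
tool_rot: [-179.9, -0.1, 166.8]
force: [-0.5, 0.2, -2.4]
grip_width: 0.0576
grasp_force: 24.9
[0.4439029  0.27968861 0.19646829] [-1.79917624e+02 -6.85704412e-02  1.66796109e+02] [-0.50074248  0.2419316  -2.41139634] 0.05755922586306606
```

View pics/s3.png

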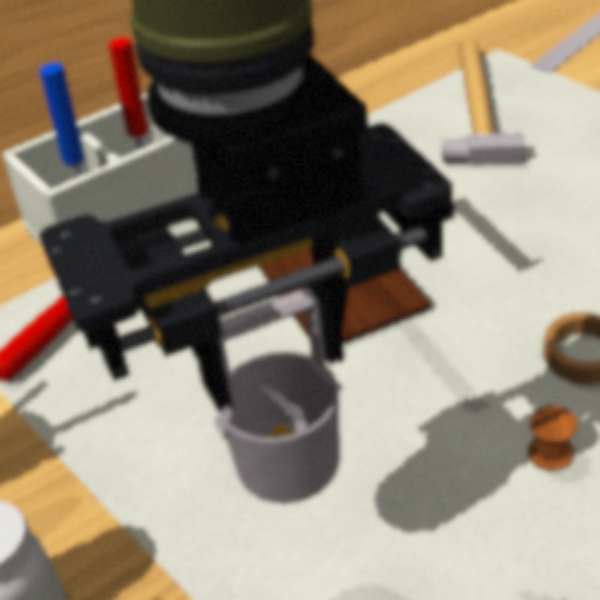

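The tin hangs upright in the grip with the window free: bar at crop (225,320)–(305,300), tin at (285,430). I'll move to a point in line with the hook arm, 45 mm short of its end.

```bash
python3 -m jog '[{"dp":[-1,-1.3,0],"twist":0,"fingers":0.5},{"dp":[-3,-4,0],"twist":0,"fingers":0.5},{"dp":[-5.5,-7.3,0],"twist":0,"fingers":0.5},{"dp":[-8,-10.6,0],"twist":0,"fingers":0.5},{"dp":[-10.3,-13.6,0],"twist":0,"fingers":0.5},{"dp":[-11.5,-15.2,0],"twist":0,"fingers":0.5},{"dp":[-11.8,-15.6,0],"twist":0,"fingers":0.5},{"dp":[-11.8,-15.6,0],"twist":0,"fingers":0.5}]'
python3 - <<'E'
from h import *
o=env.get_obs();p=o["tool_pos"];d=np.array([.684,.0632])-p[:2]
a=np.radians(o["tool_rot"][2]);e=np.array([np.cos(a),np.sin(a)]);f=np.array([np.sin(a),-np.cos(a)])
print("origin in tool x,y",d@e,d@f)
c=env.read_camera("side");q=c["pixels"];cv2.imwrite("pics/s4.png",cv2.resize(q[70:320,100:350],None,fx=2.4,fy=2.4))
W=cloud(c).reshape(-1,3)
for z0,z1 in((.190,.206),(.206,.22)):
    Q=W[(W[:,2]>z0)&(W[:,2]<z1)&(W[:,0]>.55)&(W[:,0]<.7)&(abs(W[:,1]-.08)<.03)]
    print(len(Q),Q.mean(0) if len(Q) else 0)
E
```

```text
time_s: 4.88
tool_pos: [0.5234, 0.1011, 0.1972]
tool_rot: [-180.0, -0.0, 166.8]
force: [-0.1, 1.1, -2.7]
grip_width: 0.0575
grasp_force: 24.9
origin in tool x,y -0.1649834219832384 -0.00014040699901164658
9 [0.56539189 0.08463075 0.19607384]
0 0
```

View pics/s4.png

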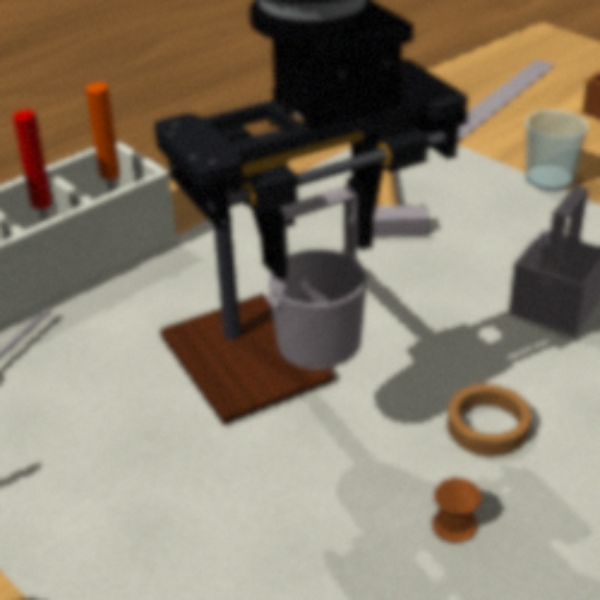

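The tin is in front of the arm's end, with the post at crop (230,270) and the tin at (320,310). The line-up error is under 1 mm by my numbers. I'll advance over the lip with about 22 mm of clearance.

```bash
python3 -m jog '[{"dp":[-0.8,0,0],"twist":0,"fingers":0.5},{"dp":[-2.4,0,0],"twist":0,"fingers":0.5},{"dp":[-4.2,0,0],"twist":0,"fingers":0.5},{"dp":[-6,0,0],"twist":0,"fingers":0.5},{"dp":[-7.8,0,0],"twist":0,"fingers":0.5},{"dp":[-9.4,0,0],"twist":0,"fingers":0.5},{"dp":[-10,0,0],"twist":0,"fingers":0.5},{"dp":[-10,0,0],"twist":0,"fingers":0.5}]'
python3 - <<'E'
from h import *
c=env.read_camera("side");q=c["pixels"];cv2.imwrite("pics/s5.png",cv2.resize(q[70:270,120:320],None,fx=3,fy=3))
E
```

```text
time_s: 5.92
tool_pos: [0.6214, 0.0782, 0.1972]
tool_rot: [-180.0, -0.0, 166.8]
force: [-0.4, 1.2, -2.8]
grip_width: 0.0575
grasp_force: 24.9
```

View pics/s5.png

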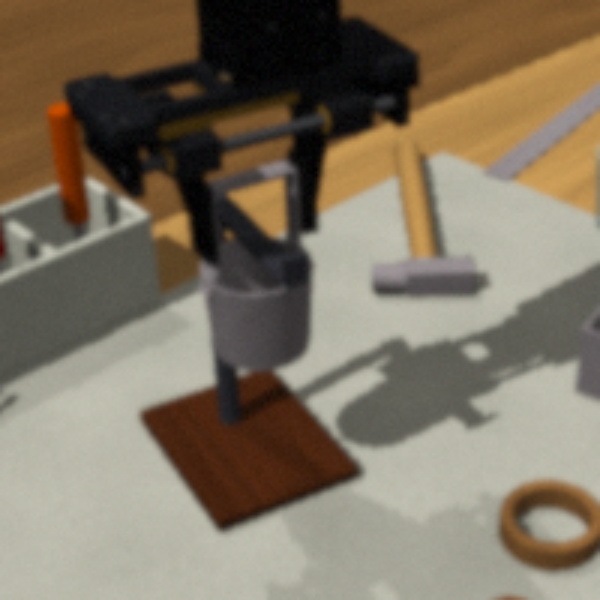

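The hook arm passes through the window: lip at crop (290,265), bar above it at (215,190)–(295,170). The bar underside is at about 0.237, so it's 37 mm down to the arm.

```bash
python3 -m jog '[{"dp":[0,0,0.7],"twist":0,"fingers":0.5},{"dp":[0,0,1.6],"twist":0,"fingers":0.5},{"dp":[0,0,2.5],"twist":0,"fingers":0.5},{"dp":[0,0,3.1],"twist":0,"fingers":0.5},{"dp":[0,0,3.4],"twist":0,"fingers":0.5},{"dp":[0,0,3.5],"twist":0,"fingers":0.5},{"dp":[0,0,3.5],"twist":0,"fingers":0.5}]'; python3 -m jog '[{"dp":[0,0,0.1],"twist":0,"fingers":0.5},{"dp":[0,0,0.2],"twist":0,"fingers":0.5},{"dp":[0,0,0.2],"twist":0,"fingers":0.5}]'
```

```text
time_s: 6.85
tool_pos: [0.6212, 0.0784, 0.1627]
tool_rot: [180.0, 0.0, 166.8]
force: [-0.1, 0.4, -2.0]
grip_width: 0.058
grasp_force: 24.9
time_s: 7.22
tool_pos: [0.621, 0.0784, 0.1605]
tool_rot: [180.0, -0.0, 166.8]
force: [0.5, -0.1, -1.8]
grip_width: 0.0578
grasp_force: 24.9
```

```bash
python3 -m jog '[{"dp":[0,0,0.1],"twist":0,"fingers":0.5},{"dp":[0,0,0.15],"twist":0,"fingers":0.5},{"dp":[0,0,0.15],"twist":0,"fingers":0.5}]'
```

```text
time_s: 7.6
tool_pos: [0.6212, 0.0784, 0.16]
tool_rot: [180.0, 0.0, 166.8]
force: [-3.6, -0.8, 3.8]
grip_width: 0.0579
grasp_force: 24.9
```

The force went from −1.8 to +3.8 N, so the bar is resting on the arm. I'll ease the grip and open in small steps.

```bash
python3 -m jog '[{"dp":[0,0,0],"twist":0,"fingers":0.5},{"dp":[0,0,0],"twist":0,"fingers":0.5}]' 4; python3 -m jog '[{"dp":[0,0,0],"twist":0,"fingers":0.7},{"dp":[0,0,0],"twist":0,"fingers":0.74},{"dp":[0,0,0],"twist":0,"fingers":0.8},{"dp":[0,0,0],"twist":0,"fingers":0.9},{"dp":[0,0,0],"twist":0,"fingers":1},{"dp":[0,0,0],"twist":0,"fingers":1},{"dp":[0,0,0],"twist":0,"fingers":1}]'
python3 - <<'E'
from h import *
c=env.read_camera("side");q=c["pixels"];cv2.imwrite("pics/s6.png",cv2.resize(q[70:270,120:320],None,fx=3,fy=3))
E
```

```text
time_s: 7.85
tool_pos: [0.6214, 0.0785, 0.1598]
tool_rot: [180.0, 0.0, 166.8]
force: [-2.5, -0.3, 4.7]
grip_width: 0.0581
grasp_force: 4.0
time_s: 8.72
tool_pos: [0.6211, 0.0784, 0.1591]
tool_rot: [180.0, 0.0, 166.8]
force: [0.9, 0.0, -0.2]
grip_width: 0.0866
grasp_force: 0.0
```

View pics/s6.png

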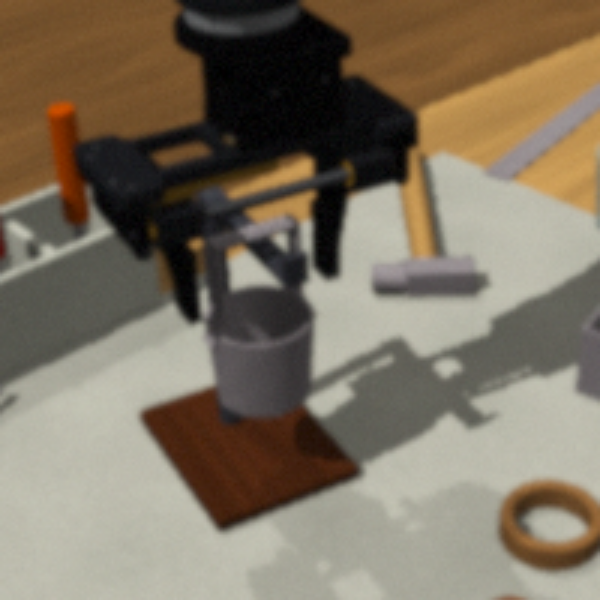

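The bar rests on the arm at crop (255,230), behind the lip at (290,265), and both fingers are clear of the legs. I'll withdraw straight up.

```bash
python3 -m jog '[{"dp":[0,0,-0.8],"twist":0,"fingers":1},{"dp":[0,0,-2],"twist":0,"fingers":1},{"dp":[0,0,-4],"twist":0,"fingers":1},{"dp":[0,0,-6.5],"twist":0,"fingers":1},{"dp":[0,0,-9],"twist":0,"fingers":1},{"dp":[0,0,-11.5],"twist":0,"fingers":1},{"dp":[0,0,-13],"twist":0,"fingers":1},{"dp":[0,0,-13],"twist":0,"fingers":1}]'; python3 -m jog '[{"dp":[0,0,0],"twist":0,"fingers":1},{"dp":[0,0,0],"twist":0,"fingers":1},{"dp":[0,0,0],"twist":0,"fingers":1},{"dp":[0,0,0],"twist":0,"fingers":1},{"dp":[0,0,0],"twist":0,"fingers":1},{"dp":[0,0,0],"twist":0,"fingers":1},{"dp":[0,0,0],"twist":0,"fingers":1},{"dp":[0,0,0],"twist":0,"fingers":1}]'
python3 - <<'E'
from h import *
for i in range(2):
    c=env.read_camera("side");q=c["pixels"]
    if i: print("mean diff",np.abs(q[150:230,180:235].astype(int)-l).mean())
    else: 
        l=q[150:230,180:235].astype(int)
        [env.read_camera("top") for _ in range(8)]
cv2.imwrite("pics/s7.png",cv2.resize(q[70:270,120:370],None,fx=3,fy=3))
E
```

```text
time_s: 9.78
tool_pos: [0.6218, 0.0783, 0.2909]
tool_rot: [179.9, 0.2, 166.8]
force: [0.3, 0.2, -0.4]
grip_width: 0.0869
grasp_force: 0.0
time_s: 10.78
tool_pos: [0.6211, 0.0783, 0.2891]
tool_rot: [180.0, 0.0, 166.8]
force: [-1.2, -0.3, -0.3]
grip_width: 0.087
grasp_force: 0.0
mean diff 1.9643181818181819
```

View pics/s7.png

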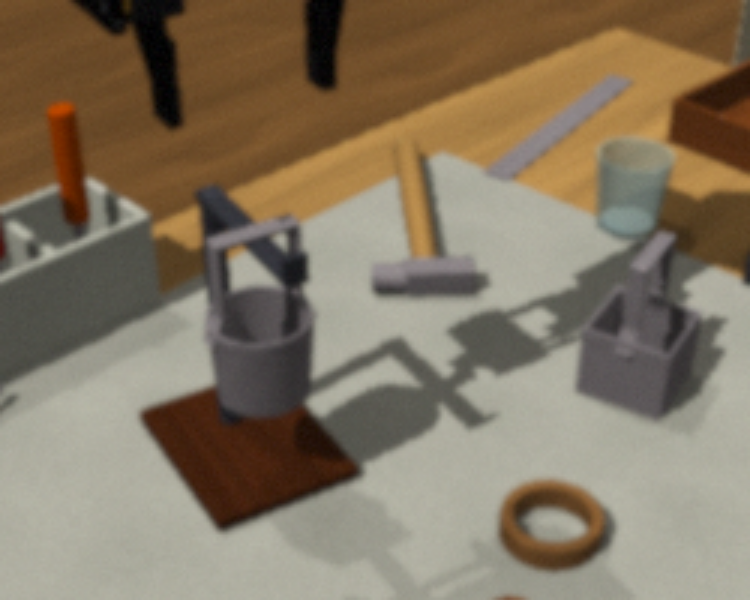

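The round tin hangs upright at crop (262,340) with its bar on the arm, and the square tin at (640,350) is where it was. I'll wait one more second, check for swing against the image noise, then hand in.

```bash
python3 -m jog '[{"dp":[0,0,0],"twist":0,"fingers":1},{"dp":[0,0,0],"twist":0,"fingers":1},{"dp":[0,0,0],"twist":0,"fingers":1},{"dp":[0,0,0],"twist":0,"fingers":1},{"dp":[0,0,0],"twist":0,"fingers":1},{"dp":[0,0,0],"twist":0,"fingers":1},{"dp":[0,0,0],"twist":0,"fingers":1},{"dp":[0,0,0],"twist":0,"fingers":1}]' >/dev/null
python3 - <<'E'
from h import *
f=[]
for i in range(8): f.append(env.read_camera("side")["pixels"].astype(int)); 
d=[(np.abs(a-f[0])[150:230,180:235].mean(),np.abs(a-f[0])[250:330,280:335].mean()) for a in f[1:]]
print(np.round(d,2))
if max(a-b for a,b in d)<0.5: print(env.sign_off())
E
```

```text
[[2.   1.7 ]
 [1.96 1.71]
 [1.97 1.69]
 [2.02 1.69]
 [2.01 1.68]
 [2.   1.68]
 [1.98 1.71]]
the job is handed in; nothing more can be done
None
```

The round tin hangs upright and at rest by its handle on the hook, the square tin is still standing where it was, and the job was handed in at about 12 s.

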